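# Square the engraver's plate in the ball vise

### The arm

A 6-joint arm with a two-finger parallel gripper is mounted at the origin on a cart in front of the work surface, level with it; the furniture and walls round the work are solid. World frame = base frame: x ahead of the robot, y to its left, z up, the work surface at z = 0. Lengths are in m, angles in rad, forces in N, time in s.
With the tool pointing down it reaches from about 0.425 to 0.95 m from the base axis. Payload 3.5 kg.
Tool frame: the origin (TCP) lies at the very end of the fingers, on their centre line; the grasp point (between the pads) lies 19 mm behind it; z points along the fingers, y is the line along which they close (so a half turn about z gives the same grasp; the last joint's range is limited). The gripper opens to 85 mm and grips with 20 to 120 N. Pads are 22 mm wide; open, the fingers measure 114 mm over their backs; the gripper's body (76 mm by 85 mm) begins 54 mm behind the grasp point. The pads swing forward as they close: fully open they stand 13 mm farther back than shut.
Start: joints at [1.011, 0.286, 1.577, -0, 1.279, -0.15], TCP at [0.269, 0.619, 0.206] pointing down, gripper open.
Joint ranges: [-2.77, 2.77], [-0.9, 2.22], [0.21, 2.48], [-1.53, 4.67], [0.24, 2.81], [-2.84, 2.84]. Speed limits (rad/s): [2.79, 2.79, 3.14, 3.14, 3.14, 3.14].

### API

Orientations are given as a unit quaternion [x, y, z, w].
In Python, from plant import ctrl, vision, order, sensors gives the robot as it stands (ctrl), with the cameras (vision), the job (order) and the readings (sensors).
- The arm moves only by the tool jog_arm, called as name(argument=value, ...) on one line, values as JSON. Schema: {"type":"object","properties":{"ticks":{"type":"array","items":{"type":"number"},"minItems":7,"maxItems":70},"grip_force":{"type":"number"},"only":{"type":"string"},"quiet":{"type":"boolean"},"lines":{"type":"string"}},"required":["ticks"],"additionalProperties":false}. ticks is one flat list of numbers that holds 1 to 10 rows one after another, with no inner brackets; each row has 7 numbers: dx, dy, dz in cm, then a rotation vector rx, ry, rz in rad, then the opening from 0.0 (shut) to 1.0 (fully open); each row is the pose to reach, as a shift and turn from the pose commanded when the call began, along the tool's axes at that moment; what a row does not reach only later rows make up. A row lasts 1/8 s, in which the tool goes at most 0.0625 m and 0.188 rad, less where a joint would pass 70% of its speed; a pose out of reach is approached as far as the arm can. The fingers move at their own pace and stop on an object; grip_force is the grip in N (left out, the last holds). Time passes only in rows, so rows that do not move let the fingers close. The tool returns the time, the measured TCP pose, the force, the opening and the grip force at its end. only (a regular expression) keeps the lines of the reply that match it, lines (a string "A,B") keeps lines A to B, and quiet returns only ok. Input that does not fit is refused with a message, and nothing moves.
- sensors.get_state(): the state, without advancing time (a new reading comes with each control period).
- vision.read_camera(name): name is "scene" or "top"; returns a dict with "pixels" (384x512x3 uint8, red, green, blue), "camera_matrix" (3x3 intrinsics, pixels), "xyz" and "orientation" of the camera in the world. Camera axes: x right, y down, z forward; pixel columns grow to the right and rows downward; lengths in m; the calibration is good to about 2 mm. A picture is of the moment at which its call begins. There is no depth.
- order.sign_off(): hands the job in; it is judged then, once.
The state is a dict: "time": time; "qpos": joint angles; "dq": joint speeds; "joint_efforts": joint torques, N m; "eef_pos": TCP position; "tcp_rot": TCP orientation; "contact_force": force on the tool from outside, world axes, zero at the start; "wrist_torque": the same for the moment, N m; "opening": opening from 0.0 (shut) to 1.0 (fully open); "finger_force": force on a finger pad.
Only numpy, scipy, OpenCV 4.12 (cv2) and the standard library are available. Lean on these libraries where they do the work, as an engineer would, in place of code of your own. Each camera call takes 0.05 s, during which the arm holds its last target. There are 200 camera calls.

### The job

Turn the head of the engraver's ball vise by pushing gently against its steel with the fingertips, without gripping it, until the long edges of the brass plate held on top run parallel to the bench's front edge (either way round), ready for the next cut. Do not touch the plate or the block it is screwed to, because the drawing would smudge, leave everything else on the bench where it is, and withdraw clear of the vise.

Things in the scene. Friction and masses are not known exactly. Their poses are not given: they have to be found in the camera images.
- brass_plate: oblong brass plate 70 x 26 mm with a white drawing ground, screwed on a light-metal block (flange 78 x 33 mm) held between the jaws and four brass pins on the engraver's ball vise; turns with the vise head. Origin on the turning axis at the flange's underside, 106 mm above the bench; plate top at 114 mm. x axis along the plate's long edges, z up.
- ball_vise: the engraver's ball vise; it does not slide on the bench. Origin on the bench at its upright turning axis, z up. The lower ball (92 mm across, up to 57 mm high) and its wide low wooden ring stay still; the head above turns.
- vise_head (a point): centre of the vise's steel head, on the turning axis 71 mm above the bench. The head turns either way, without a stop, under about 0.25 N m (4 to 5 N at a screw end) and stays where it is left. Disc 94 mm across, 58 to 71 mm above the bench; on it two jaw blocks at 82 to 106 mm, each 60 mm wide along the plate's long edges and 12 to 47 mm from the axis.
- screw_end_1 (a point): middle of one bare end of the vise's square jaw screw, 58 mm from the turning axis and 77 mm above the bench. A level bar 10 mm thick, square to the plate's long edges, turning with the head; the end sticks out of the jaws from 47 to 65 mm from the axis, on the plate's +y side.
- screw_end_2 (a point): middle of the other screw end, likewise, on the plate's -y side.
- bench_front (a point): a point of the bare bench top, marking a direction only: its y axis is parallel to the bench top's straight front edge (the long edge next to the robot), which is also the world's y axis.
- masking_tape: roll of tan masking tape lying flat, 98 mm across, 24 high; loose bystander, origin under its middle
- mixing_cup: low open metal cup, 64 mm across, 34 high; loose bystander, origin under its middle
- graver_mushroom: graver with a dark red wooden mushroom handle, 26 x 105 x 26 mm, lying; loose bystander, origin under its middle
- burnisher: burnisher with a brown wooden handle, 19 x 150 x 19 mm, lying; loose bystander, origin under its middle
- steel_can: open plain steel can, 66 mm across, 58 high; loose bystander, origin under its middle
- pill_bottle: orange bottle with a white lid, 42 mm across, 65 high; loose bystander, origin under its middle
- ink_bottle_2: loose black bottle with a white lid, 37 mm across, 84 high (a like bottle nearer the wall is fixed); loose bystander, origin under its middle

How it is judged:
On the way, in this order (a step that is already met when the one before it is completed fails the run):
1. the fingertips push the vise head (contact force between the fingers and ball_vise above 0.5 N), for 0.1 s.
2. the plate is turned parallel to the bench's front edge (angle between the x axis of brass_plate and the y axis of bench_front, either way round below 0.07 rad), for 0.1 s.
At the end, for the whole second after the job is handed in: The plate's long edges are within 0.07 rad (4 degrees) of parallel to the bench's front edge, either way round, and the vise head is at rest (angle between the x axis of brass_plate and the y axis of bench_front, either way round below 0.07 rad and angular speed of brass_plate below 0.05 rad/s); the robot touches nothing.
It fails at once if the brass plate or its fixture block is touched (contact force between any of the fingers, the arm and brass_plate above 0.5 N).
It fails at once if the vise is pushed harder than 20 N, or gripped (gripping squeezes harder than that) (contact force between the fingers and ball_vise above 20 N).
It fails at once if the vise is touched with the arm or the gripper's body instead of the fingers (contact force between the arm and ball_vise above 0.5 N).
It fails at once if a loose bystander is moved more than 8 mm (distance of any of masking_tape, mixing_cup, graver_mushroom, burnisher, steel_can, pill_bottle, ink_bottle_2 from where it was at the start of the episode above 0.008 m).
It also fails if it takes over 48 s, if anything falls off the work surface, if the arm or the gripper's body presses on something with over 40 N, if the wrist force passes 120 N, or if a joint passes its speed limit or range.

## Working session

There is one attempt and no reset: what is moved stays moved. The work goes in short steps, Python scripts to look and compute and a tool call to move; the robot and the scene stay as the last step left them, time stands still between calls to the robot, and variables do not carry over. Pictures are saved under pics/ and viewed, at most 10 in all, crops included, and the job is handed in when it is done.

```bash
mkdir -p pics; ls
```

Run:
```python
from plant import ctrl, vision, order, sensors
import cv2
for n in("scene","top"):
    c=vision.read_camera(n);cv2.imwrite(f"pics/{n}0.png",c["pixels"][:,:,::-1]);print(n,c["camera_matrix"],c["xyz"],c["orientation"])
s=sensors.get_state();print(s)
```

```text
pics
plant.py
scene [[387.21504772   0.         269.39547733]
 [  0.         387.21504772 193.99199981]
 [  0.           0.           1.        ]] [ 0.24816563 -0.74144195  0.7853992 ] [ 0.89214576 -0.21112561  0.08218019 -0.39083032]
top [[382.10960401   0.         249.91434827]
 [  0.         382.10960401 189.7374866 ]
 [  0.           0.           1.        ]] [ 0.46657051 -0.05682506  1.35869995] [-0.69791556  0.71473057 -0.02436463  0.03847649]
{'time': 0.1, 'qpos': array([ 1.01096920e+00,  2.87078392e-01,  1.57805048e+00, -6.49782142e-06,
        1.27861636e+00, -1.50026469e-01]), 'dq': array([ 0.00077889, -0.00222818, -0.00358063,  0.00016089, -0.00131337,
       -0.00033935]), 'joint_efforts': array([ 1.02012116e-03, -4.07301843e+01, -2.93695486e+01, -1.12007274e-04,
        3.44997410e-03, -1.32884114e-06]), 'eef_pos': array([0.26857439, 0.61854879, 0.20477393]), 'tcp_rot': array([ 2.03468536e-01,  9.79080894e-01, -1.01028771e-03, -3.71117776e-04]), 'contact_force': array([0.18326625, 0.10834649, 0.58815559]), 'wrist_torque': array([-0.02937364, -0.0250259 ,  0.01700622]), 'finger_force': 0.0, 'opening': 1.0015939032569716}
```

View pics/scene0.png

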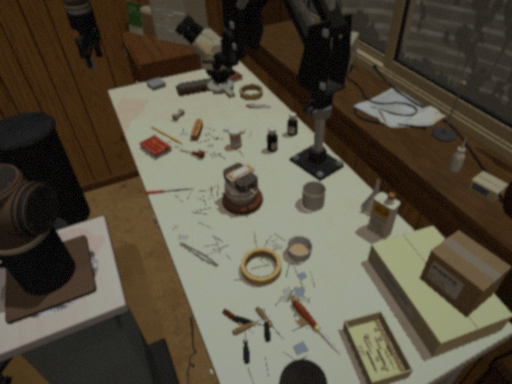

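View pics/top0.png

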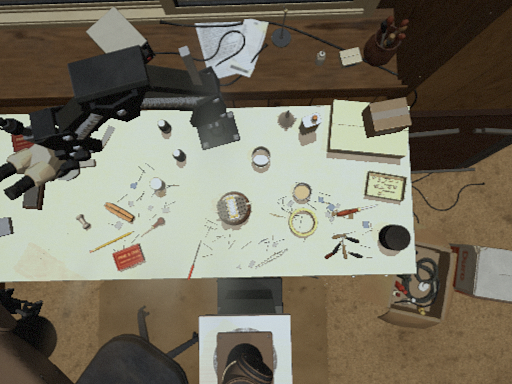

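The scene view shows the vise at about (240,187). In the top view it is at about (234,208), with the can at (261,157), the cup at (302,191) and the tape roll at (304,222). I'll crop in on the vise.

Run:
```python
import cv2,numpy as np
a=cv2.imread("pics/top0.png")[178:238,204:264];b=cv2.imread("pics/scene0.png")[155:220,210:275]
o=np.hstack([cv2.resize(a,(400,400),interpolation=cv2.INTER_CUBIC),cv2.resize(b,(400,400),interpolation=cv2.INTER_CUBIC)])
cv2.imwrite("pics/crop0.png",o)
```

```text
(no output)
```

View pics/crop0.png

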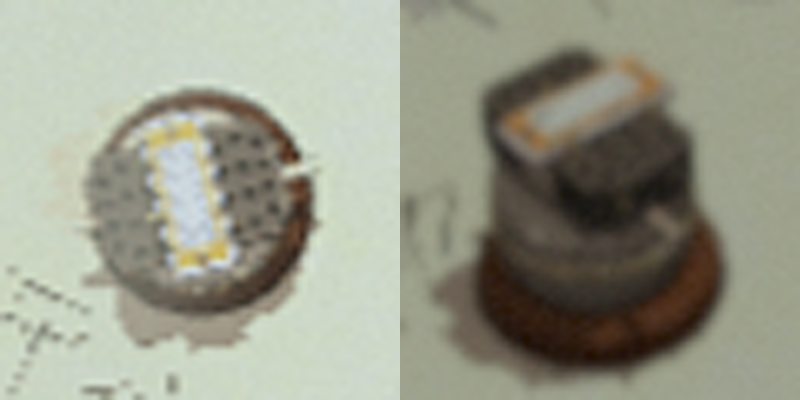

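The crop shows the plate running from about (172,130) to (207,265), so its long axis is about 15° off the world x axis. One screw end shows on the right at (300,170). Next I'll measure it.

Create h.py:
```python
import cv2,numpy as np
from plant import ctrl, vision, order, sensors
from scipy.spatial.transform import Rotation as R
def cam(n):
    return vision.read_camera(n)
def ray(c,p):
    d=np.linalg.inv(c["camera_matrix"])@[p[0],p[1],1.]
    return np.array(c["xyz"]),R.from_quat(c["orientation"]).as_matrix()@d
def onz(c,p,z):
    o,d=ray(c,p);return o+d*(z-o[2])/d[2]
def tri(c1,p1,c2,p2):
    A=[];b=[]
    for c,p in((c1,p1),(c2,p2)):
        o,d=ray(c,p);d/=np.linalg.norm(d);M=np.eye(3)-np.outer(d,d);A.append(M);b.append(M@o)
    return np.linalg.lstsq(np.vstack(A),np.hstack(b),rcond=None)[0]
def plate(c,x0,x1,y0,y1):
    """largest brass+white blob inside the brass mask's hull -> rect"""
    im=c["pixels"][y0:y1,x0:x1].astype(int)
    k=8
    big=cv2.resize(im.astype(np.uint8),None,fx=k,fy=k,interpolation=cv2.INTER_CUBIC).astype(int)
    r,g,b=big[...,0],big[...,1],big[...,2]
    brass=((r-b>55)&(r>150)&(g>120)).astype(np.uint8)
    cs=[q for q in cv2.findContours(brass,0,1)[0] if cv2.contourArea(q)>40]
    pts=np.vstack(cs)
    h=cv2.convexHull(pts)[:,0,:]
    return (h+.5)/k-.5+[x0,y0]
def angle(c,box,z=.114):
    h=plate(c,*box)
    w=np.array([onz(c,p,z)[:2] for p in h]).astype(np.float32)
    (cx,cy),(a,b),t=cv2.minAreaRect(w*1000)
    bx=cv2.boxPoints(((cx,cy),(a,b),t));e=bx[1]-bx[0];f=bx[2]-bx[1]
    l=e if np.hypot(*e)>np.hypot(*f) else f
    return np.degrees(np.arctan2(l[1],l[0]))%180,(cx,cy),(a,b),h.mean(0)
```

Run:
```python
from h import *
t=cam("top");s=cam("scene")
a=angle(t,(212,256,186,230));print(a)
b=angle(s,(215,270,155,200));print(b)
for c,bx in((t,(212,256,186,230)),(s,(215,270,155,200))):
    h=plate(c,*bx);m=cv2.minAreaRect(h.astype(np.float32));print(m)
    c['m']=m[0]
print("tri",tri(t,t['m'],s,s['m']))
# wooden ring / landmarks
print("screw end right",onz(t,(204+295/6.67,178+168/6.67),.077),"scene",onz(s,(210+660/6.15-400/6.15,155+218/6.15),.077))
for n,p,z in(("can",(261,157),.058),("cup",(302,191),.034),("tape",(304,222),.024),("pillcup",(157,185),.06),("front",(234,278),0)):print(n,onz(t,p,z))
```

```text
(np.float32(12.462933), (523.7064208984375, 27.33838653564453), (68.60615539550781, 24.541248321533203), array([231.55706522, 206.43206522]))
(np.float32(41.489998), (551.0487670898438, 46.425907135009766), (6.917588233947754, 5.565369129180908), array([246.77678571, 165.125     ]))
((231.73960876464844, 206.72750854492188), (21.008426666259766, 7.54086446762085), 76.50426483154297)
((246.62330627441406, 165.0523681640625), (1.7437145709991455, 1.7437145709991455), 35.53767776489258)
tri [0.53165511 0.02244227 0.13722409]
screw end right [ 0.53593763 -0.02582799  0.077     ] scene [ 0.53726617 -0.01809619  0.077     ]
can [ 0.69499012 -0.07291213  0.058     ]
cup [ 0.57610292 -0.21234748  0.034     ]
tape [ 0.46882206 -0.21667338  0.024     ]
pillcup [0.60687406 0.28649061 0.06      ]
front [0.27917838 0.03175241 0.        ]
```

Add to h.py:
```python
C=np.array([.5237,.0273])
def goal(px,py,th,z,yaw=None):
    """delta in tool axes to plate-frame point (mm) for head angle th (deg), tool y at yaw (deg)"""
    yaw=th if yaw is None else yaw
    s=sensors.get_state();a=np.radians(th)
    w=C+np.array([[np.cos(a),-np.sin(a)],[np.sin(a),np.cos(a)]])@(np.array([px,py])/1000)
    w=np.r_[w,z];R0=R.from_quat(s["tcp_rot"]);y=np.radians(yaw)
    R1=R.from_matrix(np.array([[np.sin(y),np.cos(y),0],[-np.cos(y),np.sin(y),0],[0,0,-1]]))
    return w.round(4),R0.inv().apply(w-s["eef_pos"]).round(4),(R0.inv()*R1).as_rotvec().round(3)
```

Run:
```python
from h import *
t=cam("top");s=cam("scene")
print("tri",tri(t,(231.74,206.73),s,(239.8,172.9)))
print(goal(-42,-60,12.5,.2))
```

```text
tri [0.52319017 0.0277576  0.11054307]Traceback (most recent call last):
  File "<stdin>", line 4, in <module>
  File "h.py", line 41, in goal
    R1=R.from_matrix(np.array([[np.sin(y),np.cos(y),0],[-np.cos(y),np.sin(y),0],[0,0,-1]]))
  File "scipy/spatial/transform/_rotation.pyx", line 1143, in scipy.spatial.transform._rotation.Rotation.from_matrix
ValueError: Non-positive determinant (left-handed or null coordinate frame) in rotation matrix 0: [[ 0.21643961  0.97629601  0.        ]
 [-0.97629601  0.21643961  0.        ]
 [ 0.          0.         -1.        ]].
```

```bash
sed -i 's/\[\[np.sin(y),np.cos(y),0\],\[-np.cos(y),np.sin(y),0\]/[[-np.sin(y),np.cos(y),0],[np.cos(y),np.sin(y),0]/' h.py; python3 -c "
from h import *
print(goal(-42,-60,12.5,.2))"
```

```text
(array([ 0.4957, -0.0404,  0.2   ]), array([-0.4708, -0.5143,  0.0059]), array([-0.001,  0.   ,  0.943]))
```

The rows are not in the units I measure in: shifts go in cm. I convert before sending: -0.02 m is -2, -0.393 m is -39.3.

jog_arm(ticks=[-2, -2.2, 0, 0, 0, 0.04, 0, -6, -6.6, 0, 0, 0, 0.12, 0, -10, -11, 0, 0, 0, 0.2, 0, -14, -15.3, 0, 0, 0, 0.3, 0, -18, -19.7, 0, 0, 0, 0.4, 0, -22, -24, 0, 0, 0, 0.5, 0, -26, -28.4, 0, 0, 0, 0.6, 0, -30, -32.8, 0, 0, 0, 0.7, 0, -34, -37.1, 0, 0, 0, 0.8, 0, -36, -39.3, 0, 0, 0, 0.85, 0])

```text
time: 1.55
eef_pos: [0.4432, 0.1127, 0.2064]
tcp_rot: [0.591, 0.807, 0.0, 0.0]
contact_force: [-0.7, 1.1, 0.3]
opening: 0.002
finger_force: 0.0
```

```bash
python3 -c "
from h import *
print(goal(-42,-60,12.5,.2))"
```

```text
(array([ 0.4957, -0.0404,  0.2   ]), array([-0.1618,  0.0039,  0.0065]), array([0.001, 0.001, 0.088]))
```

To row units: -0.162 m is -16.2, -0.15 m is -15.

jog_arm(ticks=[-4, 0.1, 0, 0, 0, 0.03, 0, -8, 0.2, 0, 0, 0, 0.06, 0, -12, 0.3, 0, 0, 0, 0.088, 0, -15, 0.4, 0, 0, 0, 0.088, 0, -16.2, 0.4, 0.4, 0, 0, 0.088, 0, -16.2, 0.4, 0.6, 0, 0, 0.088, 0, -16.2, 0.4, 0.6, 0, 0, 0.088, 0])

```text
time: 2.42
eef_pos: [0.4953, -0.0368, 0.1995]
tcp_rot: [0.624, 0.782, -0.0, -0.001]
contact_force: [0.5, 1.0, -0.2]
opening: -0.0
finger_force: 0.0
```

```bash
python3 -c "
from h import *
print(goal(-42,-60,12.5,.068))
c=cam('scene');cv2.imwrite('pics/s1.png',cv2.resize(c['pixels'][60:260,140:400,::-1],(780,600)))"
```

```text
(array([ 0.4957, -0.0404,  0.068 ]), array([-0.0037, -0.0003,  0.1315]), array([-0.001, -0.001,  0.006]))
```

View pics/s1.png

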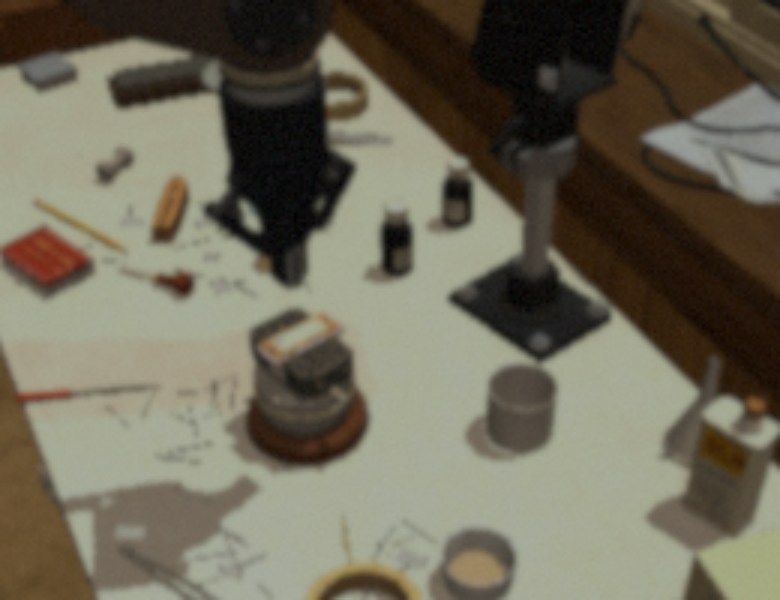

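The picture shows the closed fingertips at (290,280) above and beside the vise. The wide knuckles sit about 50 mm above the tip and will pass outside the jaws. I'll descend now.

To row units: 0.13 m is 13, 0.07 m is 7.

jog_arm(ticks=[-0.4, 0, 3, 0, 0, 0.006, 0, -0.5, 0, 7, 0, 0, 0.006, 0, -0.5, 0, 10, 0, 0, 0.006, 0, -0.5, 0, 12, 0, 0, 0.006, 0, -0.5, 0, 13, 0, 0, 0.006, 0, -0.5, 0, 13, 0, 0, 0.006, 0])

```text
time: 3.22
eef_pos: [0.4967, -0.0421, 0.0698]
tcp_rot: [0.626, 0.78, -0.0, -0.0]
contact_force: [0.0, 0.7, -0.2]
opening: -0.0
finger_force: 0.0
```

```bash
python3 -c "
from h import *
print(goal(-22,-61,12.5,.069))
c=cam('scene');cv2.imwrite('pics/s2.png',cv2.resize(c['pixels'][130:230,180:310,::-1],(780,600),interpolation=cv2.INTER_CUBIC))"
```

```text
(array([ 0.5154, -0.037 ,  0.069 ]), array([0.0009, 0.0194, 0.0008]), array([-0.001, -0.   , -0.   ]))
```

View pics/s2.png

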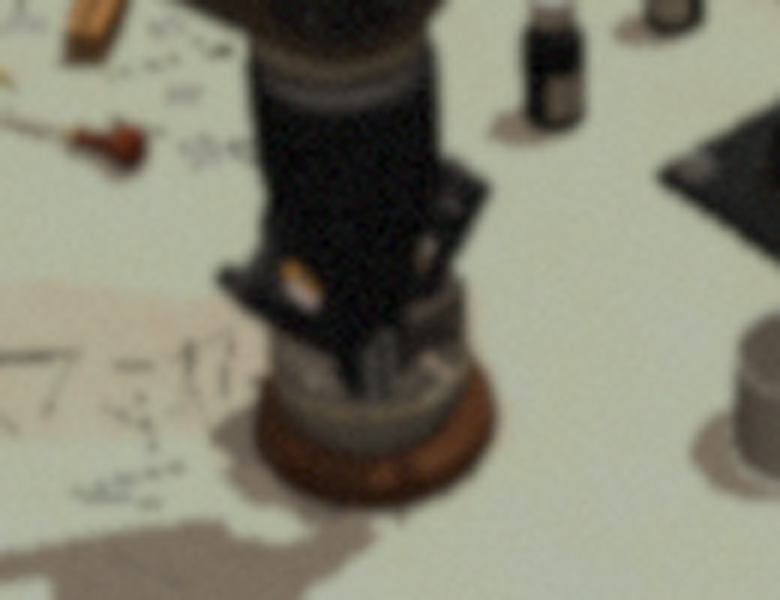

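The fingertips at (375,375) stand just short of the screw end at (435,365), and nothing is touching. Next is a slow approach to contact.

jog_arm(ticks=[0, 0.4, 0, 0, 0, 0, 0, 0, 0.8, 0, 0, 0, 0, 0, 0, 1.2, 0, 0, 0, 0, 0, 0, 1.5, 0, 0, 0, 0, 0, 0, 1.8, 0, 0, 0, 0, 0, 0, 2, 0, 0, 0, 0, 0])

```text
time: 4.03
eef_pos: [0.5167, -0.0383, 0.0699]
tcp_rot: [0.626, 0.78, -0.0, -0.0]
contact_force: [-0.1, 0.1, -0.0]
opening: -0.005
finger_force: 0.0
```

To row units: 0.005 m is 0.5, 0.004 m is 0.4.

jog_arm(ticks=[0, 0.2, 0, 0, 0, 0, 0, 0, 0.4, 0, 0, 0, 0, 0, 0, 0.5, 0, 0, 0, 0, 0])

```text
time: 4.4
eef_pos: [0.5215, -0.0372, 0.07]
tcp_rot: [0.626, 0.78, 0.0, -0.0]
contact_force: [-0.6, 0.0, -0.7]
opening: 0.001
finger_force: 0.0
```

jog_arm(ticks=[0, 0.2, 0, 0, 0, 0, 0, 0, 0.3, 0, 0, 0, 0, 0, 0, 0.4, 0, 0, 0, 0, 0])

```text
time: 4.78
eef_pos: [0.5254, -0.0364, 0.07]
tcp_rot: [0.626, 0.78, -0.0, -0.0]
contact_force: [0.4, -0.5, 0.3]
opening: 0.001
finger_force: 0.0
```

jog_arm(ticks=[0, 0.2, 0, 0, 0, 0, 0, 0, 0.3, 0, 0, 0, 0, 0, 0, 0.4, 0, 0, 0, 0, 0])

```text
time: 5.15
eef_pos: [0.5293, -0.0355, 0.07]
tcp_rot: [0.626, 0.78, -0.0, -0.0]
contact_force: [-0.6, 0.0, 0.0]
opening: 0.001
finger_force: 0.0
```

```bash
python3 -c "
from h import *
print(goal(-12,-61,12.5,.07))
c=cam('scene');cv2.imwrite('pics/s3.png',cv2.resize(c['pixels'][130:230,180:310,::-1],(780,600),interpolation=cv2.INTER_CUBIC))"
```

```text
(array([ 0.5252, -0.0349,  0.07  ]), array([ 0.0015, -0.0038,  0.    ]), array([-0.   , -0.   , -0.001]))
```

View pics/s3.png

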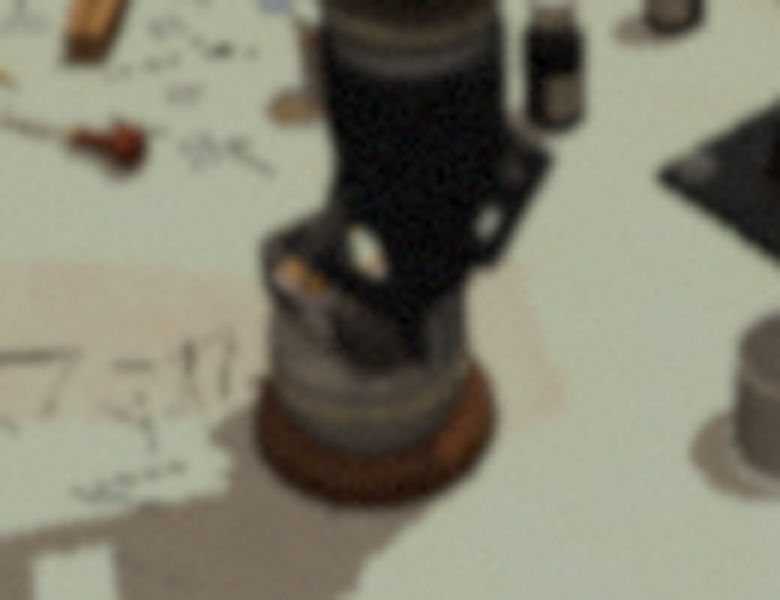

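The fingertips at (420,355) now cover the screw end. The readings don't show contact yet, so I'll continue slowly.

To row units: 0.003 m is 0.3, 0.002 m is 0.2.

jog_arm(ticks=[0, 0.1, 0, 0, 0, 0, 0, 0, 0.2, 0, 0, 0, 0, 0, 0, 0.3, 0, 0, 0, 0, 0])

```text
time: 5.58
eef_pos: [0.5322, -0.0349, 0.07]
tcp_rot: [0.626, 0.78, 0.0, 0.0]
contact_force: [0.2, 0.5, -0.1]
opening: -0.004
finger_force: 0.0
```

jog_arm(ticks=[0, 0.1, 0, 0, 0, 0, 0, 0, 0.2, 0, 0, 0, 0, 0, 0, 0.3, 0, 0, 0, 0, 0])

```text
time: 5.95
eef_pos: [0.5352, -0.0343, 0.07]
tcp_rot: [0.626, 0.78, 0.0, 0.0]
contact_force: [-0.4, -0.2, -0.3]
opening: 0.005
finger_force: 0.0Traceback (most recent call last):
```

```bash
python3 -c "
from h import *
print(angle(cam('top'),(212,256,186,230)))"
```

```text
  File "<string>", line 3, in <module>
    print(angle(cam('top'),(212,256,186,230)))
          ~~~~~^^^^^^^^^^^^^^^^^^^^^^^^^^^^^^
  File "h.py", line 28, in angle
    h=plate(c,*box)
  File "h.py", line 24, in plate
    pts=np.vstack(cs)
    return _nx.concatenate(arrs, 0, dtype=dtype, casting=casting)
           ~~~~~~~~~~~~~~~^^^^^^^^^^^^^^^^^^^^^^^^^^^^^^^^^^^^^^^
ValueError: need at least one array to concatenate
```

```bash
python3 -c "
from h import *
c=cam('scene');d=cam('top')
o=np.hstack([cv2.resize(c['pixels'][145:215,205:275,::-1],(400,400),interpolation=cv2.INTER_CUBIC),cv2.resize(d['pixels'][170:240,204:274,::-1],(400,400),interpolation=cv2.INTER_CUBIC)])
o=np.clip(o.astype(float)*1.6,0,255)
cv2.imwrite('pics/s4.png',o)"
```

```text
[ WARN:0@2.211] global loadsave.cpp:1063 imwrite_ Unsupported depth image for selected encoder is fallbacked to CV_8U.
```

View pics/s4.png

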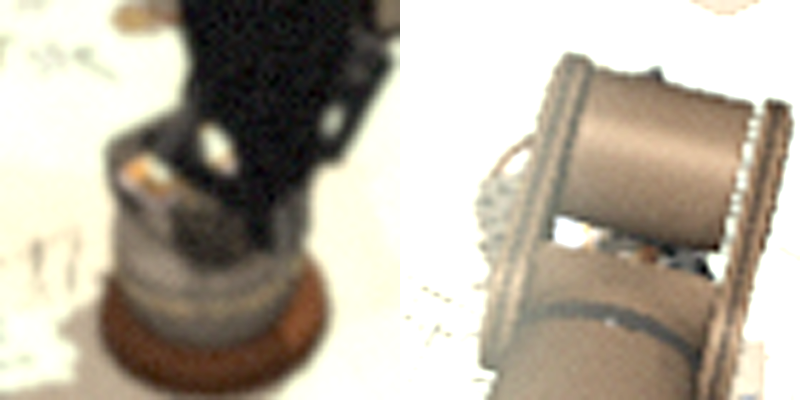

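Occlusion leaves it unclear whether the head has turned. I'll compare with the first picture side by side, at a larger scale.

```bash
python3 -c "
from h import *
a=cv2.imread('pics/scene0.png');c=cam('scene')['pixels'][:,:,::-1]
o=np.hstack([cv2.resize(q[160:212,215:267],(400,400),interpolation=cv2.INTER_CUBIC) for q in(a,c)])
cv2.imwrite('pics/s5.png',np.clip(o*1.8,0,255).astype(np.uint8))"
```

```text
(no output)
```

View pics/s5.png

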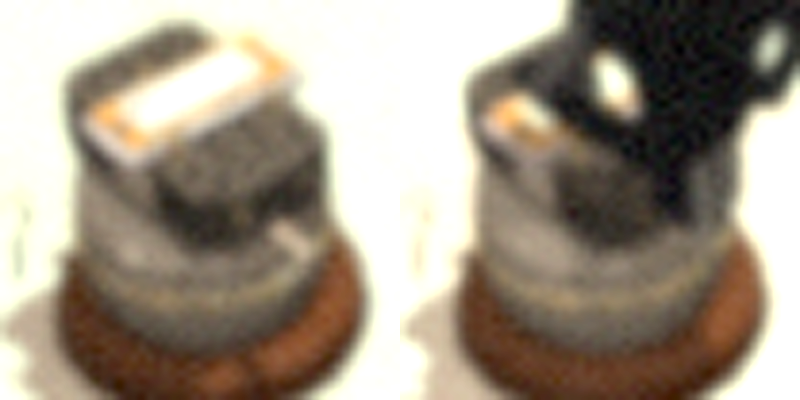

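```bash
python3 -c "
from h import *
c=cam('scene')
def pj(w):
    p=R.from_quat(c['orientation']).inv().apply(np.array(w)-c['xyz']);q=c['camera_matrix']@(p/p[2]);return ((q[:2]-[215,160])*400/52).round()
s=sensors.get_state();print(s['eef_pos'],pj(s['eef_pos']))
a=np.radians(12.5);u=np.array([np.cos(a),np.sin(a)]);v=np.array([-u[1],u[0]])
for x,y,z in((0,-47,77),(0,-65,77),(-39,-16.5,106),(30,-47,82),(-30,-47,82)):print((x,y,z),pj(np.r_[C+u*x/1e3+v*y/1e3,z/1e3]))
print(c['camera_matrix'][0,0]*400/52/1.0)
"
```

```text
[ 0.5350607  -0.03426069  0.07001163] [301. 278.]
(0, -47, 77) [279. 238.]
(0, -65, 77) [309. 265.]
(-39, -16.5, 106) [131. 179.]
(30, -47, 82) [345. 191.]
(-30, -47, 82) [209. 265.]
2978.577290118105
```

The plate corner is still at the same pixel (85,110), so the head has not turned. The visible fingertip is about 13 mm above the projected TCP, so it passed over the bar. I'll back out, go lower and retry.

jog_arm(ticks=[0, -1, 0, 0, 0, 0, 0, 0, -2.2, 0, 0, 0, 0, 0, 0, -3, 0, 0, 0, 0, 0, 0, -3, 0.6, 0, 0, 0, 0, 0, -3, 1.2, 0, 0, 0, 0, 0, -3, 1.2, 0, 0, 0, 0])

```text
time: 6.95
eef_pos: [0.5054, -0.0406, 0.0572]
tcp_rot: [0.626, 0.78, -0.0, -0.001]
contact_force: [0.2, -0.1, 0.4]
opening: 0.003
finger_force: 0.0
```

jog_arm(ticks=[0, 0.4, 0, 0, 0, 0, 0, 0, 0.8, 0, 0, 0, 0, 0, 0, 1.1, 0, 0, 0, 0, 0, 0, 1.3, 0, 0, 0, 0, 0])

```text
time: 7.45
eef_pos: [0.5189, -0.0379, 0.0581]
tcp_rot: [0.626, 0.78, 0.0, 0.0]
contact_force: [-0.4, -0.1, -0.5]
opening: -0.004
finger_force: 0.0
```

jog_arm(ticks=[0, 0.2, 0, 0, 0, 0, 0, 0, 0.4, 0, 0, 0, 0, 0, 0, 0.5, 0, 0, 0, 0, 0])

```text
time: 7.82
eef_pos: [0.5234, -0.0368, 0.058]
tcp_rot: [0.626, 0.78, -0.0, -0.0]
contact_force: [0.4, -0.2, -0.3]
opening: -0.002
finger_force: 0.0
```

To row units: 0.003 m is 0.3, 0.002 m is 0.2.

jog_arm(ticks=[0, 0.2, 0, 0, 0, 0, 0, 0, 0.3, 0, 0, 0, 0, 0])

```text
time: 8.07
eef_pos: [0.5264, -0.0362, 0.0581]
tcp_rot: [0.626, 0.78, 0.0, 0.0]
contact_force: [0.3, 0.3, 0.6]
opening: 0.003
finger_force: 0.0
```

jog_arm(ticks=[0, 0.2, 0, 0, 0, 0, 0, 0, 0.3, 0, 0, 0, 0, 0])

```text
time: 8.32
eef_pos: [0.5294, -0.0355, 0.058]
tcp_rot: [0.626, 0.78, 0.0, 0.0]
contact_force: [0.5, 0.2, 0.3]
opening: 0.001
finger_force: 0.0
```

jog_arm(ticks=[0, 0.2, 0, 0, 0, 0, 0, 0, 0.3, 0, 0, 0, 0, 0])

```text
time: 8.57
eef_pos: [0.5323, -0.0349, 0.058]
tcp_rot: [0.626, 0.78, 0.0, 0.0]
contact_force: [-0.1, -0.9, 0.6]
opening: -0.003
finger_force: 0.0
```

```bash
python3 -c "
from h import *
a=cv2.imread('pics/scene0.png');c=cam('scene')['pixels'][:,:,::-1]
o=np.hstack([cv2.resize(q[150:206,230:268],(400,590),interpolation=cv2.INTER_CUBIC) for q in(a,c)])
cv2.imwrite('pics/s6.png',(255*(o/255.)**.5).astype(np.uint8))"
```

```text
(no output)
```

View pics/s6.png

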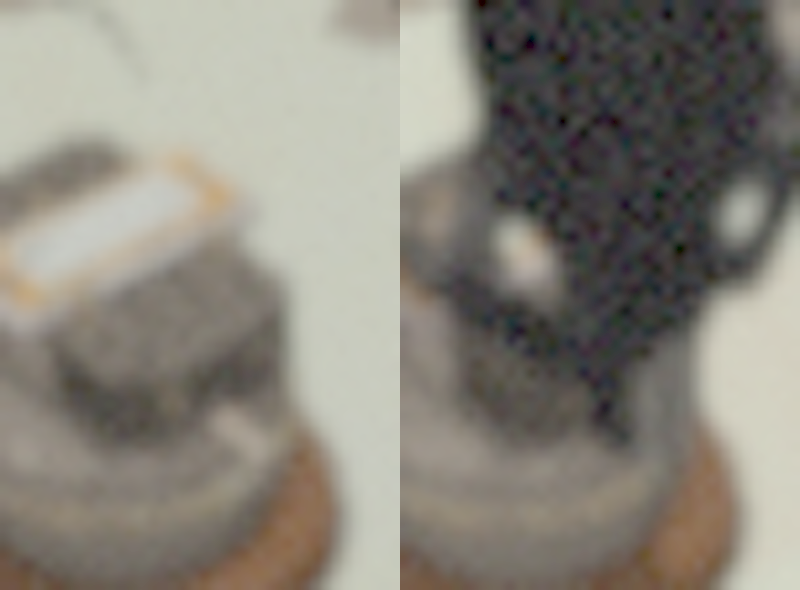

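The grey and black fingertips hide the screw end at about (240,430), and there is still no contact reading. I'll continue a few mm more.

To row units: 0.002 m is 0.2, 0.001 m is 0.1.

jog_arm(ticks=[0, 0.1, 0, 0, 0, 0, 0, 0, 0.2, 0, 0, 0, 0, 0])

```text
time: 8.88
eef_pos: [0.5342, -0.0345, 0.058]
tcp_rot: [0.626, 0.78, -0.0, 0.0]
contact_force: [0.5, 0.5, -0.8]
opening: -0.001
finger_force: 0.0
```

jog_arm(ticks=[0, 0.1, 0, 0, 0, 0, 0, 0, 0.2, 0, 0, 0, 0, 0])

```text
time: 9.12
eef_pos: [0.5361, -0.034, 0.058]
tcp_rot: [0.626, 0.78, 0.0, -0.0]
contact_force: [-0.9, 0.4, -0.2]
opening: -0.003
finger_force: 0.0
```

jog_arm(ticks=[0, 0.1, 0, 0, 0, 0, 0, 0, 0.2, 0, 0, 0, 0, 0])

```text
time: 9.38
eef_pos: [0.5381, -0.0336, 0.058]
tcp_rot: [0.626, 0.78, -0.0, -0.0]
contact_force: [-0.2, -0.2, -0.8]
opening: -0.0
finger_force: 0.0
```

```bash
python3 -c "
from plant import ctrl, vision, order, sensors
s=sensors.get_state();print(s['contact_force'],s['wrist_torque'],s['joint_efforts'])"
```

```text
[-0.22322755 -0.15239923 -0.83891006] [ 0.03896961 -0.00327264 -0.02143338] [-2.72528623e-02 -3.12890625e+01 -2.46738142e+01 -2.57081183e-04
 -7.57107355e-04 -3.61570179e-03]
```

```bash
python3 -c "
from h import *
c=cam('scene')
def pj(w):
    p=R.from_quat(c['orientation']).inv().apply(np.array(w)-c['xyz']);q=c['camera_matrix']@(p/p[2]);return q[:2].round(1)
print('s1 tip pred',pj([.4953,-.0368,.1995]),pj([.4953,-.0368,.2095]))
g=cv2.imread('pics/s1.png',0)
print(g[250:300:3,275:306:5])
a=cv2.imread('pics/scene0.png').astype(int);b=c['pixels'][:,:,::-1].astype(int)
d=np.abs(a-b).sum(2)
print(d[168:186,222:236]);print(d[180:206,244:264])
"
```

```text
s1 tip pred [237.3 163.2] [237. 160.]
[[ 11   3  20  33  44  50  85]
 [  8   8  27  42  42  49  85]
 [ 16  17  32  48  43  49  83]
 [ 15  11  35  49  40  46  79]
 [ 17  14  34  49  41  47  77]
 [ 17  11  34  48  41  48  76]
 [ 20  19  31  50  37  48  79]
 [ 25  12  34  52  40  50  85]
 [ 47  18  29  50  46  59 102]
 [ 77  29  26  51  44  65 117]
 [112  58  37  50  50  77 128]
 [142  98  63  60  64  93 132]
 [159 132 100  87  99 124 142]
 [164 157 136 126 134 148 156]
 [166 163 157 152 159 163 162]
 [165 167 163 162 166 166 166]
 [165 164 163 165 166 167 168]]
[[ 51  49  40  33  26  13   7  12   3  11   2   7   3  22]
 [ 50  46  26  25  13  18   9   8   2   5  12  30  35  74]
 [ 42  32  19   9   5  12   4   3   7  40  96 119 126 154]
 [ 38  31  15   6  20   7  12   5  25 110 189 218 230 248]
 [ 47  24  20  10  10   8  11   2  52 166 277 290 285 312]
 [ 42  30  14  18  21   9  17  12  65 191 282 307 316 328]
 [ 36  25  23   8  12   5   2  14  63 187 279 313 319 353]
 [ 38  18  14   5   5  16  31  33  82 171 254 300 334 329]
 [ 32  23  19  10  21  54  69  57  87 127 209 276 290 292]
 [ 
[... 2039 characters left out ...]
   9  13
   22  35]
 [ 13   6   9   7   9  13   7   6  11  14  20  23  20  28   6  24  16  23
   24  27]
 [ 23   9   5  10   8  11  19   7  27  13  13  16   7   2  15   8   7   8
   15  29]
 [  6   3   9   5  15   5  18  15  25  12   4  14   6   5   6  12  16  10
   16  28]
 [ 18  13  15   5  12  23  25  10  24  24  25  13   8  15   6  16  19  12
   19  29]
 [ 17  14  19  10   9  21   6   3  12  23  52  31  17   7   5  17   9  12
   26  26]
 [ 12  21   1  22  16  10   4  42  32  46  49  49  34  18   4   4  18  16
   32  32]
 [ 17  13  24   2   6  15  29  70  51  56  49  66  40  24   7   5  16  25
   28  41]
 [ 19   7   4   4  21  24  53  57  47  58  58  52  36  40   6   4  21  31
   46  49]]
```

The s1 picture shows the shut fingertips at row 155, but the projected TCP is at row 161–163. That puts the real tip about 20 mm above the TCP, so it is still passing over the bar. I'll back off and go 14 mm lower.

jog_arm(ticks=[0, -1.2, 0, 0, 0, 0, 0, 0, -2.4, 0, 0, 0, 0, 0, 0, -3, 0.3, 0, 0, 0, 0, 0, -3, 0.9, 0, 0, 0, 0, 0, -3, 1.4, 0, 0, 0, 0, 0, -3, 1.4, 0, 0, 0, 0])

```text
time: 10.18
eef_pos: [0.5084, -0.0399, 0.0433]
tcp_rot: [0.626, 0.78, -0.0, -0.001]
contact_force: [0.0, -0.2, -0.2]
opening: 0.001
finger_force: 0.0
```

jog_arm(ticks=[0, 0.3, 0, 0, 0, 0, 0, 0, 0.6, 0, 0, 0, 0, 0, 0, 0.9, 0, 0, 0, 0, 0, 0, 1.1, 0, 0, 0, 0, 0])

```text
time: 10.68
eef_pos: [0.5194, -0.0377, 0.0441]
tcp_rot: [0.626, 0.78, -0.0, -0.0]
contact_force: [-2.9, -1.7, 1.5]
opening: 0.002
finger_force: 1.6
```

jog_arm(ticks=[0, 0.2, 0, 0, 0, 0, 0, 0, 0.4, 0, 0, 0, 0, 0, 0, 0.5, 0, 0, 0, 0, 0])

```text
time: 11.05
eef_pos: [0.524, -0.0368, 0.0439]
tcp_rot: [0.626, 0.78, -0.0, -0.0]
contact_force: [-3.3, -2.7, 2.9]
opening: 0.002
finger_force: 2.5
```

jog_arm(ticks=[0, 0.1, 0, 0, 0, 0, 0, 0, 0.2, 0, 0, 0, 0, 0])

```text
time: 11.3
eef_pos: [0.5262, -0.0363, 0.0439]
tcp_rot: [0.626, 0.78, -0.0, -0.0]
contact_force: [-3.9, -1.8, 1.8]
opening: -0.002
finger_force: 2.4
```

jog_arm(ticks=[0, 0.1, 0, 0, 0, 0, 0, 0, 0.2, 0, 0, 0, 0, 0])

```text
time: 11.55
eef_pos: [0.5282, -0.0357, 0.0439]
tcp_rot: [0.626, 0.78, -0.0, -0.0]
contact_force: [-4.4, -2.0, 2.3]
opening: 0.005
finger_force: 2.4
```

Contact at last, at about 5 N. Now I'll work out the arc.

```bash
python3 -c "
from h import *
for th in range(22,91,4):
    w,d,r=goal(-19.5,-61,th,.0439,max(th-2,14)); print(th,w,d[:2],r[2])"
```

```text
22 [ 0.5285 -0.0366  0.0439] [-0.0009  0.0001] -0.132
26 [ 0.5329 -0.0361  0.0439] [-0.0014  0.0045] -0.202
30 [ 0.5373 -0.0353  0.0439] [-0.0016  0.009 ] -0.272
34 [ 0.5416 -0.0342  0.0439] [-0.0014  0.0135] -0.341
38 [ 0.5459 -0.0328  0.0439] [-0.001   0.0179] -0.411
42 [ 0.55   -0.0311  0.0439] [-0.0002  0.0223] -0.481
46 [ 0.554  -0.0291  0.0439] [0.0009 0.0267] -0.551
50 [ 0.5579 -0.0268  0.0439] [0.0022 0.0309] -0.621
54 [ 0.5616 -0.0243  0.0439] [0.0039 0.0351] -0.691
58 [ 0.5651 -0.0216  0.0439] [0.0059 0.0391] -0.76
62 [ 0.5684 -0.0186  0.0439] [0.0081 0.043 ] -0.83
66 [ 0.5715 -0.0153  0.0439] [0.0106 0.0467] -0.9
70 [ 0.5744 -0.0119  0.0439] [0.0133 0.0502] -0.97
74 [ 0.577  -0.0083  0.0439] [0.0163 0.0535] -1.04
78 [ 0.5793 -0.0045  0.0439] [0.0195 0.0567] -1.109
82 [ 5.814e-01 -5.000e-04  4.390e-02] [0.0229 0.0595] -1.179
86 [0.5832 0.0036 0.0439] [0.0265 0.0622] -1.249
90 [0.5847 0.0078 0.0439] [0.0303 0.0646] -1.319
```

The rows are not in the units I measure in: shifts go in cm. I convert before sending: -0.001 m is -0.1, 0.001 m is 0.1.

jog_arm(ticks=[-0.1, 0.1, 0, 0, 0, -0.06, 0, -0.15, 0.2, 0, 0, 0, -0.13, 0, -0.2, 0.45, 0, 0, 0, -0.2, 0, -0.2, 0.7, 0, 0, 0, -0.235, 0, -0.2, 0.9, 0, 0, 0, -0.27, 0, -0.2, 1.15, 0, 0, 0, -0.305, 0, -0.2, 1.35, 0, 0, 0, -0.34, 0, -0.2, 1.6, 0, 0, 0, -0.375, 0, -0.2, 1.8, 0, 0, 0, -0.41, 0, -0.2, 1.8, 0, 0, 0, -0.41, 0])

```text
time: 12.8
eef_pos: [0.5463, -0.0334, 0.044]
tcp_rot: [0.454, 0.891, 0.0, -0.0]
contact_force: [-3.3, 0.2, 2.0]
opening: -0.002
finger_force: 1.8
```

```bash
python3 -c "
from h import *
for th in range(38,91,4):
    w,d,r=goal(-19.5,-62,th,.0439,th-2); print(th,w,d[:2],r[2])
try: print(angle(cam('top'),(212,256,186,230)))
except Exception as e: print('hidden')"
```

```text
38 [ 0.5465 -0.0336  0.0439] [-0.0002  0.0001] -0.001
42 [ 0.5507 -0.0318  0.0439] [-0.0013  0.0045] -0.071
46 [ 0.5548 -0.0298  0.0439] [-0.002  0.009] -0.141
50 [ 0.5587 -0.0275  0.0439] [-0.0024  0.0135] -0.21
54 [ 0.5624 -0.0249  0.0439] [-0.0025  0.018 ] -0.28
58 [ 0.5659 -0.0221  0.0439] [-0.0023  0.0225] -0.35
62 [ 0.5693 -0.019   0.0439] [-0.0018  0.0271] -0.42
66 [ 0.5724 -0.0157  0.0439] [-0.001   0.0315] -0.49
70 [ 0.5753 -0.0122  0.0439] [0.0002 0.0359] -0.559
74 [ 0.5779 -0.0085  0.0439] [0.0016 0.0402] -0.629
78 [ 0.5803 -0.0047  0.0439] [0.0034 0.0444] -0.699
82 [ 0.5824 -0.0006  0.0439] [0.0054 0.0484] -0.769
86 [0.5842 0.0035 0.0439] [0.0077 0.0524] -0.839
90 [0.5857 0.0078 0.0439] [0.0103 0.0561] -0.909
(np.float32(133.82718), (544.666015625, 54.08677291870117), (3.1938085556030273, 4.323017120361328), array([223.40625   , 200.58333333]))
```

Force is steady at 3–4 N. Continuing to about 62°, then to about 82°.

To row units: 0.027 m is 2.7, 0.0225 m is 2.25.

jog_arm(ticks=[-0.06, 0.2, 0, 0, 0, -0.03, 0, -0.13, 0.45, 0, 0, 0, -0.07, 0, -0.17, 0.7, 0, 0, 0, -0.105, 0, -0.2, 0.9, 0, 0, 0, -0.14, 0, -0.22, 1.15, 0, 0, 0, -0.175, 0, -0.24, 1.35, 0, 0, 0, -0.21, 0, -0.25, 1.8, 0, 0, 0, -0.28, 0, -0.23, 2.25, 0, 0, 0, -0.35, 0, -0.18, 2.7, 0, 0, 0, -0.42, 0, -0.18, 2.7, 0, 0, 0, -0.42, 0])

```text
time: 14.1
eef_pos: [0.5696, -0.0194, 0.044]
tcp_rot: [0.259, 0.966, 0.0, 0.0]
contact_force: [-3.7, -0.5, 1.5]
opening: -0.002
finger_force: 1.4
```

```bash
python3 -c "
from h import *
for th in range(62,91,4):
    w,d,r=goal(-19.5,-62,th,.0439,th-2); print(th,w,d[:2],r[2])"
```

```text
62 [ 0.5693 -0.019   0.0439] [0.0004 0.0002] 0.0
66 [ 0.5724 -0.0157  0.0439] [-0.0006  0.0046] -0.069
70 [ 0.5753 -0.0122  0.0439] [-0.0014  0.0091] -0.139
74 [ 0.5779 -0.0085  0.0439] [-0.0018  0.0136] -0.209
78 [ 0.5803 -0.0047  0.0439] [-0.0019  0.0181] -0.279
82 [ 0.5824 -0.0006  0.0439] [-0.0017  0.0226] -0.349
86 [0.5842 0.0035 0.0439] [-0.0012  0.0272] -0.418
90 [0.5857 0.0078 0.0439] [-0.0004  0.0316] -0.488
```

jog_arm(ticks=[-0.03, 0.2, 0, 0, 0, -0.03, 0, -0.06, 0.45, 0, 0, 0, -0.07, 0, -0.1, 0.7, 0, 0, 0, -0.105, 0, -0.14, 0.9, 0, 0, 0, -0.14, 0, -0.18, 1.35, 0, 0, 0, -0.21, 0, -0.19, 1.8, 0, 0, 0, -0.28, 0, -0.18, 2.05, 0, 0, 0, -0.315, 0, -0.18, 2.05, 0, 0, 0, -0.315, 0])

```text
time: 15.1
eef_pos: [0.5816, -0.0025, 0.0442]
tcp_rot: [0.104, 0.995, 0.0, 0.001]
contact_force: [-1.0, -3.1, -0.9]
opening: -0.0
finger_force: 1.3
```

```bash
python3 -c "
from h import *
for th in range(78,93,2):
    w,d,r=goal(-19.5,-62,th,.0439,th-2); print(th,w,d[:2],r[2])
c=cam('top');cv2.imwrite('pics/t7.png',c['pixels'][:,:,::-1])
try: print(angle(c,(212,256,186,230)))
except Exception as e: print('hidden')"
```

```text
78 [ 0.5803 -0.0047  0.0439] [ 0.0009 -0.0024] 0.035
80 [ 0.5814 -0.0027  0.0439] [ 0.0002 -0.0002] 0.001
82 [ 0.5824 -0.0006  0.0439] [-0.0003  0.002 ] -0.034
84 [0.5833 0.0014 0.0439] [-0.0008  0.0042] -0.069
86 [0.5842 0.0035 0.0439] [-0.0012  0.0064] -0.104
88 [0.585  0.0056 0.0439] [-0.0016  0.0087] -0.139
90 [0.5857 0.0078 0.0439] [-0.0018  0.0109] -0.174
92 [0.5863 0.01   0.0439] [-0.002   0.0132] -0.209
hidden
```

To row units: -0.2 m is -20, -0.16 m is -16.

jog_arm(ticks=[-0.2, -1, 0, 0, 0, 0, 0, -0.3, -3, 0, 0, 0, 0, 0, -0.3, -3, -5, 0, 0, 0, 0, -0.3, -3, -10, 0, 0, 0, 0, -0.3, -4, -15, 0, 0, 0, 0, -0.3, -8, -16, 0, 0, 0, 0, -0.3, -12, -16, 0, 0, 0, 0, -0.3, -16, -16, 0, 0, 0, 0, -0.3, -20, -16, 0, 0, 0, 0, -0.3, -20, -16, 0, 0, 0, 0])

```text
time: 16.4
eef_pos: [0.5415, -0.202, 0.204]
tcp_rot: [0.107, 0.994, 0.0, 0.0]
contact_force: [-0.7, -0.1, -0.4]
opening: -0.001
finger_force: 0.0
```

```bash
python3 -c "
from h import *
c=cam('top');cv2.imwrite('pics/t8.png',c['pixels'][:,:,::-1])
try: print(angle(c,(212,256,186,230)))
except Exception as e: print('hidden')"
```

```text
(np.float32(78.24313), (524.112060546875, 27.292343139648438), (68.9179916381836, 27.10762596130371), array([231.66477273, 206.90340909]))
```

The top view measures the head at 78.2°, so it needs about 11.8° more. I'll go back in along the same route.

To row units: 0.19 m is 19, 0.185 m is 18.5.

jog_arm(ticks=[0, 4, 0, 0, 0, 0, 0, 0, 8, 0, 0, 0, 0, 0, 0, 12, 0, 0, 0, 0, 0, 0, 16, 0, 0, 0, 0, 0, 0, 17, 3, 0, 0, 0, 0, 0, 17, 8, 0, 0, 0, 0, 0, 17, 13, 0, 0, 0, 0, 0, 17, 16, 0, 0, 0, 0, 0, 18.5, 16, 0, 0, 0, 0, 0, 19, 16, 0, 0, 0, 0])

```text
time: 17.7
eef_pos: [0.5831, -0.0116, 0.0456]
tcp_rot: [0.103, 0.995, 0.0, 0.001]
contact_force: [0.8, -0.8, -0.2]
opening: 0.001
finger_force: 0.0
```

```bash
python3 -c "
from h import *
for th in range(76,95,2):
    w,d,r=goal(-19.5,-62,th,.0439,th-2); print(th,w,d,r[2])"
```

```text
76 [ 0.5791 -0.0066  0.0439] [0.0049 0.0041 0.0017] 0.072
78 [ 0.5803 -0.0047  0.0439] [0.0042 0.0062 0.0017] 0.037
80 [ 0.5814 -0.0027  0.0439] [0.0035 0.0084 0.0017] 0.002
82 [ 0.5824 -0.0006  0.0439] [0.003  0.0106 0.0017] -0.033
84 [0.5833 0.0014 0.0439] [0.0025 0.0128 0.0017] -0.068
86 [0.5842 0.0035 0.0439] [0.0021 0.015  0.0017] -0.103
88 [0.585  0.0056 0.0439] [0.0017 0.0173 0.0017] -0.138
90 [0.5857 0.0078 0.0439] [0.0015 0.0195 0.0017] -0.172
92 [0.5863 0.01   0.0439] [0.0013 0.0218 0.0017] -0.207
94 [0.5869 0.0122 0.0439] [0.0012 0.0241 0.0017] -0.242
```

jog_arm(ticks=[0.2, 0.4, 0.1, 0, 0, 0, 0, 0.35, 0.85, 0.17, 0, 0, 0, 0, 0.3, 1.06, 0.17, 0, 0, -0.033, 0, 0.25, 1.28, 0.17, 0, 0, -0.068, 0, 0.2, 1.5, 0.17, 0, 0, -0.103, 0, 0.17, 1.73, 0.17, 0, 0, -0.138, 0, 0.15, 1.95, 0.17, 0, 0, -0.172, 0, 0.13, 2.16, 0.17, 0, 0, -0.205, 0, 0.13, 2.16, 0.17, 0, 0, -0.205, 0])

```text
time: 18.82
eef_pos: [0.5857, 0.0086, 0.0426]
tcp_rot: [0.002, 1.0, 0.0, 0.001]
contact_force: [1.1, -4.0, 2.5]
opening: -0.003
finger_force: 1.9
```

jog_arm(ticks=[-0.2, -1, 0, 0, 0, 0, 0, -0.3, -3, 0, 0, 0, 0, 0, -0.3, -3, -5, 0, 0, 0, 0, -0.3, -3, -10, 0, 0, 0, 0, -0.3, -4, -15, 0, 0, 0, 0, -0.3, -8, -16, 0, 0, 0, 0, -0.3, -12, -16, 0, 0, 0, 0, -0.3, -16, -16, 0, 0, 0, 0, -0.3, -20, -16, 0, 0, 0, 0, -0.3, -20, -16, 0, 0, 0, 0])

```text
time: 20.08
eef_pos: [0.5863, -0.1947, 0.2013]
tcp_rot: [0.004, 1.0, 0.001, -0.001]
contact_force: [-0.5, 0.1, -0.6]
opening: -0.001
finger_force: 0.0
```

```bash
python3 -c "
from h import *
for i in range(2):
    c=cam('top');print(angle(c,(212,256,186,230)))
cv2.imwrite('pics/t9.png',np.hstack([cv2.resize(c['pixels'][178:238,204:264,::-1],(400,400)),cv2.resize(c['pixels'][130:280,110:410,::-1],(400,400))]))"
```

```text
(np.float32(88.25063), (524.17578125, 26.98146629333496), (68.57194519042969, 24.835603713989258), array([232.86363636, 206.0625    ]))
(np.float32(88.247826), (524.175537109375, 26.985881805419922), (68.57411193847656, 24.83831024169922), array([233.44940476, 206.19940476]))
```

View pics/t9.png

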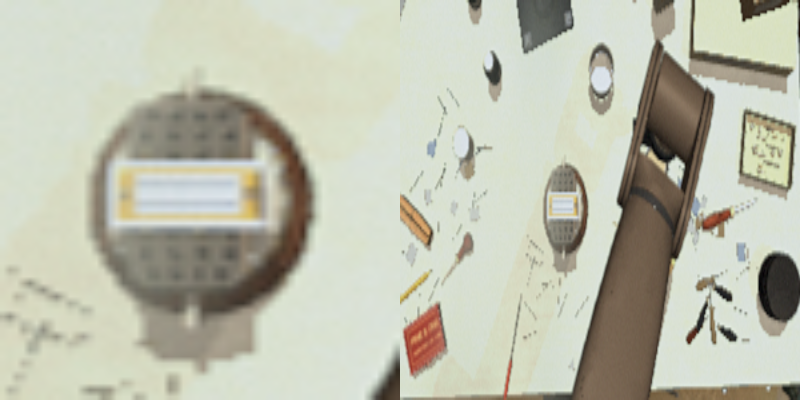

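The plate lies level in the crop, from (110,195) to (265,195), with the screw ends at (195,80) and (192,315). I'll cross-check with the screw-end direction, then hand in if it agrees.

```bash
python3 -c "
from h import *
c=cam('top');p=onz(c,(204+195/6.667,178+80/6.667),.077);q=onz(c,(204+192/6.667,178+315/6.667),.077)
d=p-q;a=np.degrees(np.arctan2(d[1],d[0]))+90;print(a,p,q)
if abs(a-90)<3: print(order.sign_off())"
```

```text
88.18153754680495 [0.58163321 0.02367048 0.077     ] [0.46337022 0.02742519 0.077     ]
the job is handed in; nothing more can be done
None
```

The vise head is turned and the job is handed in: the plate measures about 88.2°, 1.8° off parallel to the bench's front edge and within the 4° limit. It was pushed only at a screw end, at about 4–6 N in the readings, and the arm is clear of the vise.

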